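# Pack three lens laps head to tail in their tray

### The arm

A 6-joint arm with a two-finger parallel gripper is mounted at the origin on a cart in front of the work surface, level with it; the furniture and walls round the work are solid. World frame = base frame: x ahead of the robot, y to its left, z up, the work surface at z = 0. Lengths are in m, angles in degrees, forces in N, time in s.
With the tool pointing down it reaches from about 0.25 to 0.725 m from the base axis. Payload 9.7 kg.
Tool frame: the origin (TCP) lies at the very end of the fingers, on their centre line; the grasp point (between the pads) lies 19 mm behind it; y points along the fingers, x is the direction in which the jaws open and shut, and the axes are right-handed (so a half turn about y gives the same grasp; the last joint's range is limited). The gripper opens to 85 mm and grips with 20 to 120 N. Pads are 22 mm wide; open, the fingers measure 114 mm over their backs; the gripper's body (76 mm by 85 mm) begins 54 mm behind the grasp point. The pads swing forward as they close: fully open they stand 13 mm farther back than shut.
Start: joints at [-71.734, 4.979, 10.078, 95.1, 0, 90], TCP at [0.172, -0.522, 0.231] pointing down, gripper open.
Joint ranges: [-179.16, 179.16], [-48.56, 103.87], [-65.8, 70.77], [-126.05, 130.52], [-82.76, 87.17], [-180, 180]. Speed limits (degrees/s): [127.2, 127.2, 147.25, 180, 180, 180].

### API

Orientations are given as [roll, pitch, yaw] about the fixed x, y, z axes, in that order (R = Rz(yaw) Ry(pitch) Rx(roll)).
In Python, from workcell import bot gives the robot as it stands.
- The arm moves only by the shell command python3 -m jog 'ROWS' [FORCE]. ROWS is JSON, a list of rows, each a list of 7 numbers: the closure, from 0 (fully open) to 1 (shut), then the shift along the world's x, y, z in units of 25 mm (1.0 is 25 mm), then the turn, a rotation vector about the world's x, y, z in units of 5 degrees (1.0 is 5 degrees). A call has 1 to 5 rows; each row is the pose to reach, as a shift and turn from the pose commanded when the call began; what a row does not reach only later rows make up. A row lasts 1/10 s, in which the tool goes at most 50 mm and 8.59 degrees, less where a joint would pass 70% of its speed; a pose out of reach is approached as far as the arm can. A call with a gripper value outside its range is refused whole. The fingers move at their own pace and stop on an object; FORCE is the grip in N (left out, the last holds). Time passes only in rows, so rows that repeat a pose let the fingers close. It gives the time, the measured TCP pose, the force and the opening at its end, in the units of the state.
- bot.get_obs(): the state, without advancing time (a new reading comes with each control period).
- bot.camera(name): name is "scene" or "top" or "wrist"; returns (picture, depth): 400x640x3 uint8, red, green, blue; 400x640 float32, m along the optical axis (not along the pixel's ray), 0 where there is no reading.
- bot.camera_model(name): a dict with "fx", "fy", "cx", "cy" (pixels), "rvec" (rotation vector, rad) and "tvec" (3), from world to camera coordinates, as OpenCV has them; the wrist camera has in their place "tool_from_camera" (4x4, takes a point from camera to tool coordinates, whose origin is the TCP and whose axes are the tool frame's). Camera axes: x right, y down, z forward; pixel columns grow to the right and rows downward; lengths in m; the calibration is good to about 2 mm. The wrist camera is an equidistant fisheye: a pixel r from the principal point sees the ray r / f radians off the axis. A picture is of the moment at which its call begins: read the wrist's pose just before it. camera_model takes no time and is no camera call.
- bot.job_done(): hands the job in, once; it reports no verdict.
Trained networks look in the newest picture that a camera, given by its name, has taken for a name from the list of things; names that differ only in an ending like _2 or _b are one class to them, and where a whole thing is asked for, a point or a joint stands for the part that bears it (a point fixed in the world has none). Each returns a list of dicts, best first, with "conf" (0 to 1); they miss things now and then, are a little off and sometimes report something else, mostly with a low value. They report only what shows in the picture. A call takes as long as a camera call. They do not tell look-alikes from the thing itself.
- bot.regions_of(camera, label): "pixels" (400x640 bool, what is visible of it) and "point" ([row, column] in pixels, amid what is visible of it).
The state is a dict: "time": time; "q": joint angles; "qd": joint speeds; "joint_efforts": joint torques, N m; "ee_pos": TCP position; "tcp_rot": TCP orientation; "wrist_force": force on the tool from outside, world axes, zero at the start; "torque": the same for the moment, N m; "opening": finger opening in m.
Only numpy, scipy, OpenCV 4.12 (cv2) and the standard library are available. Lean on these libraries where they do the work, as an engineer would, in place of code of your own. Each camera call takes 0.05 s, during which the arm holds its last target. There are 200 camera calls.

### The job

Pack the three lens-polishing laps head to tail in the wooden tray: the two grey ones hub up, one at each end, and the blue one from the drain stand turned over, hub down, between them. Each must stand flat and all the way down in the tray; ease the blue one in gently, without forcing or dropping it, and leave the other things on the bench where they lie.

Things in the scene. Friction and masses are not known exactly. Their poses are not given: they have to be found in the camera images.
- lap_tray: brown wooden tray with a grey floor, fixed to the bench, open at the top, 202x79 mm. Origin: centre of its underside; x runs along the row of laps. Floor 6 thick; inside 182 long (x), 61 wide (y). Side rails stand 10 above the floor (inner top edge bevelled), end blocks 16. Three laps fit only with neighbours opposite ways up, each hub beside the next brim, 53 to 57 between centres.
- tray_floor (a point): centre of the tray's inner floor, on its surface; axes as the tray's
- drain_stand: white drain stand fixed to the bench, grey foot 105x66 mm. Origin: centre of its underside. Its V trough, 45 wide, slopes 30 degrees down to the stand's +x; the blue lap's hub lies in it against an end stop, brim clear of the trough, flats upright facing the stand's +y and -y, face looking up and to -x, its centre at x -30, z 68. Nothing stands beside the flats.
- grey_lap_1: mushroom-shaped aluminium lap, about 0.24 kg: brim 72 mm across, 14 thick, with two parallel flats 58 apart; round hub 34 across; 60 high in all; edges bevelled 1.5 to 3. Origin: centre of the flat polishing face (the brim's outer side); z points from there to the hub's end; the flats face its +y and -y. Edge of the face and a ring on the hub are dark grey. It starts in the tray, hub up, anywhere along the row; it slides.
- grey_lap_1_tip (a point): centre of the hub's end face of grey lap 1
- grey_lap_2: mushroom-shaped aluminium lap, about 0.24 kg: brim 72 mm across, 14 thick, with two parallel flats 58 apart; round hub 34 across; 60 high in all; edges bevelled 1.5 to 3. Origin: centre of the flat polishing face (the brim's outer side); z points from there to the hub's end; the flats face its +y and -y. Edge of the face and a ring on the hub are dark grey. It starts hub up on the bench, turned at random.
- grey_lap_2_tip (a point): centre of the hub's end face of grey lap 2
- blue_lap: mushroom-shaped aluminium lap, about 0.24 kg: brim 72 mm across, 14 thick, with two parallel flats 58 apart; round hub 34 across; 60 high in all; edges bevelled 1.5 to 3. Origin: centre of the flat polishing face (the brim's outer side); z points from there to the hub's end; the flats face its +y and -y. Edge of the face and a ring on the hub are blue. It starts in the drain stand.
- blue_lap_tip (a point): centre of the hub's end face of the blue lap
- thread_tape: bystander on the bench: white tape roll, 82 across, 14 high; origin under its middle
- watch_loupe: bystander on the bench: black loupe, 38 across, 30 high; origin under its middle
- glue: bystander on the bench: small glue tube, 80 long; origin under its middle
Not all that is in view belongs to the job. Leave any green or turquoise look-alike of the grey_lap_2 alone.

How it is judged:
By the outcome, as a careful person would: the job done as asked, in the order asked, and still so for the second after the job is handed in, with the robot touching nothing.
It also fails if it takes over 61 s, if anything falls off the work surface, if the arm or the gripper's body presses on something with over 40 N, if the wrist force passes 120 N, or if a joint passes its speed limit or range.

## Working session

There is one attempt and no reset: what is moved stays moved. The work goes in short steps, Python scripts to look and compute and a shell command to move; the robot and the scene stay as the last step left them, time stands still between calls to the robot, and variables do not carry over. Pictures are saved under pics/ and viewed, about 8 in all and at most 12, crops included, and the job is handed in when it is done.

```bash
ls; mkdir -p pics; cat > h.py <<'E'
import numpy as np,cv2
from workcell import bot
from scipy.spatial.transform import Rotation as R
def world(name,depth):
    m=bot.camera_model(name); h,w=depth.shape
    v,u=np.mgrid[:h,:w]; P=np.stack([(u-m['cx'])/m['fx']*depth,(v-m['cy'])/m['fy']*depth,depth],-1)
    Rm=cv2.Rodrigues(np.array(m['rvec'],float))[0]
    return (P-np.array(m['tvec'],float).ravel())@Rm
def save(im,f): cv2.imwrite(f,im[...,::-1])
E
python3 - <<'E'
from h import *
print({k:v for k,v in bot.get_obs().items()})
a,d=bot.camera('top'); save(a,'pics/top1.png'); np.savez('/tmp/top.npz',a=a,d=d)
P=world('top',d)
for l in ['lap_tray','drain_stand','grey_lap_1','blue_lap','thread_tape','watch_loupe','glue']:
    for r in bot.regions_of('top',l):
        p=P[r['pixels']&(d>0)]
        print(l,round(r['conf'],2),np.round(r['point']),r['pixels'].sum(),np.round(np.median(p,0),3),np.round(p.min(0),3),np.round(p.max(0),3))
a,d=bot.camera('scene'); save(a,'pics/scene1.png'); np.savez('/tmp/scene.npz',a=a,d=d)
print(bot.camera_model('top'),bot.camera_model('wrist'))
E
```

```text
pics
{'time': 0.0, 'q': array([-7.17348182e+01,  5.00834047e+00,  1.00345544e+01,  9.50993031e+01,
       -1.21186470e-03,  9.00006824e+01]), 'qd': array([-0.03802454,  0.05898293,  0.08753837, -0.06677004,  0.00468254,
        0.0316731 ]), 'joint_efforts': array([ 2.23514733e-03, -5.20383668e+01,  4.64808297e+01,  1.61944132e-02,
        1.50058768e-04, -3.41220300e-05]), 'ee_pos': array([ 0.17230059, -0.52207206,  0.23061045]), 'tcp_rot': array([-9.00012127e+01,  7.30892015e-02, -7.17355006e+01]), 'wrist_force': array([ 0.60201574, -0.06157404, -0.10841779]), 'torque': array([0.01021125, 0.00897085, 0.0019133 ]), 'opening': 0.0854088998273227}
lap_tray 0.88 [195. 384.] 2052 [0.552 0.087 0.007] [ 0.426 -0.002 -0.006] [0.637 0.158 0.024]
drain_stand 0.88 [226. 269.] 505 [0.472 0.374 0.004] [ 0.392  0.335 -0.004] [0.507 0.426 0.082]
grey_lap_1 0.72 [218. 400.] 640 [0.496 0.065 0.02 ] [0.464 0.026 0.003] [0.533 0.094 0.071]
grey_lap_1 0.68 [235. 325.] 637 [0.448 0.238 0.014] [ 0.415  0.206 -0.004] [0.487 0.267 0.064]
grey_lap_1 0.6 [178. 282.] 607 [0.589 0.345 0.014] [ 0.564  0.313 -0
[... 657 characters left out ...]
] [0.37  0.503 0.02 ]
{'fx': 432.82530261348313, 'fy': 432.82530261348313, 'cx': 315.9397817738381, 'cy': 194.09146741429032, 'rvec': array([ 2.14299244, -2.15314426,  0.19026599]), 'tvec': array([0.26264073, 0.54562813, 0.99164526])} {'fx': 309.70691628693146, 'fy': 309.70691628693146, 'cx': 315.4001961293439, 'cy': 201.28436402207777, 'tool_from_camera': array([[ 9.99999600e-01, -3.39571007e-04,  8.27905376e-04,
         7.03095731e-05],
       [-8.89226768e-04, -2.73644855e-01,  9.61830392e-01,
        -1.43395880e-01],
       [-1.00057668e-04, -9.61830743e-01, -2.73645048e-01,
         6.91022978e-02],
       [ 0.00000000e+00,  0.00000000e+00,  0.00000000e+00,
         1.00000000e+00]])}
```

View pics/top1.png

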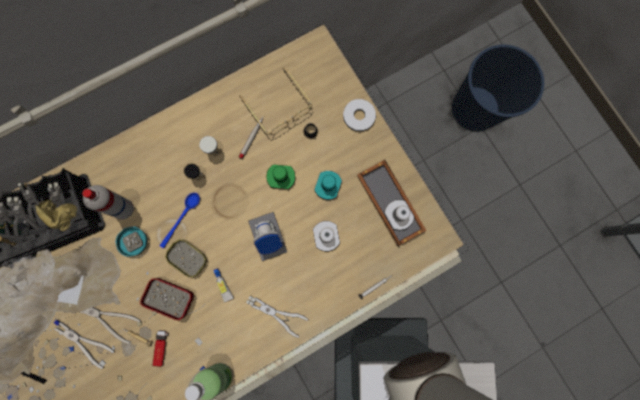

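View pics/scene1.png

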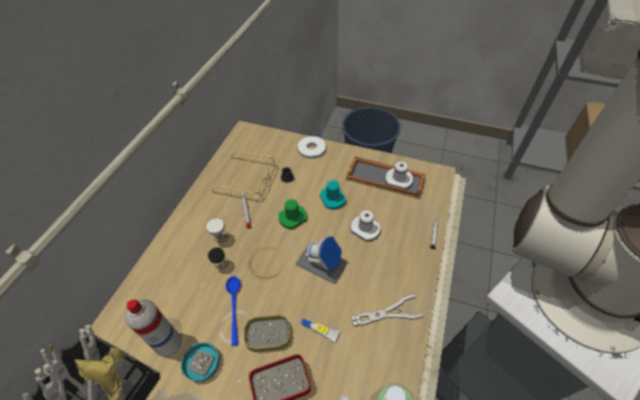

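```bash
python3 - <<'E'
from h import *
for cam in ['top','scene']:
    a,d=bot.camera(cam); P=world(cam,d); 
    for l in ['lap_tray','drain_stand','grey_lap_1','blue_lap']:
        for r in bot.regions_of(cam,l):
            if r['conf']<.5: continue
            m=r['pixels']&(d>0); p=P[m]; c=a[m].mean(0)
            print(cam,l,round(r['conf'],2),c.round(),end=' ')
            if l=='grey_lap_1':
                t=p[p[:,2]>.052+(.006 if 0 else 0)]; print('tip',t.mean(0).round(4),len(t),end=' ')
                b=p[(p[:,2]>.008)&(p[:,2]<.024)]
                q=cv2.minAreaRect((b[:,:2]*1000).astype(np.float32)); print('brim',np.round(q[0]),np.round(q[1]),round(q[2]))
            elif l=='blue_lap':
                b=p[p[:,2]>.04]; 
                # face plane
                hsv=cv2.cvtColor(a,cv2.COLOR_RGB2HSV)[m][p[:,2]>.04]
                best=None;rng=np.random.default_rng(0)
                for _ in range(300):
                    s=b[rng.choice(len(b),3)];n=np.cross(s[1]-s[0],s[2]-s[0]);n/=np.linalg.norm(n)+1e-12
                    k=abs((b-s[0])@n)<.002
                    if best is None or k.sum()>best.sum(): best=k
                f=b[best];c0=f.mean(0);n=np.linalg.svd(f-c0)[2][2];n*=np.sign(n[2]);print('face',len(f),len(b),c0.round(4),n.round(3),'mid',((f.min(0)+f.max(0))/2).round(4))
            else:
                b=p[(p[:,2]<.03)] 
                q=cv2.minAreaRect((b[:,:2]*1000).astype(np.float32)); print('rect',np.round(q[0]),np.round(q[1]),round(q[2],1), cv2.boxPoints(q).round().tolist())
E
python3 -c "
import cv2
a=cv2.imread('pics/top1.png')[150:270,230:440];b=cv2.imread('pics/scene1.png')[140:290,270:440]
cv2.imwrite('pics/c1.png',cv2.resize(a,None,fx=3.8,fy=3.8,interpolation=2))"
```

```text
top lap_tray 0.63 [103.  87.  76.] rect [533.  76.] [205.  86.] 28.3 [[422.0, 65.0], [463.0, -11.0], [643.0, 86.0], [603.0, 162.0]]
top drain_stand 0.8 [100.  97.  95.] rect [450. 380.] [104.  66.] 19.4 [[390.0, 393.0], [412.0, 331.0], [510.0, 366.0], [488.0, 428.0]]
top grey_lap_1 0.96 [167. 165. 166.] tip [0.4491 0.2371 0.0582] 169 brim [450. 237.] [72. 57.] 9
top grey_lap_1 0.96 [ 53. 111.  61.] tip [0.5952 0.3481 0.0581] 163 brim [596. 348.] [70. 58.] 87
top grey_lap_1 0.91 [ 52. 123. 118.] tip [0.574  0.2315 0.0581] 163 brim [575. 232.] [57. 72.] 72
top grey_lap_1 0.66 [154. 152. 153.] tip [0.4983 0.0607 0.0636] 177 brim [500.  60.] [70. 58.] 29
top blue_lap 0.63 [ 56.  71. 101.] face 538 538 [0.4373 0.3732 0.0721] [-0.154  0.988  0.022] mid [0.4404 0.3709 0.0706]
top blue_lap 0.55 [102.  86.  76.] Traceback (most recent call last):
  File "<stdin>", line 19, in <module>
  File "numpy/random/_generator.pyx", line 864, in numpy.random._generator.Generator.choice
ValueError: a must be a positive integer unless no samples are taken
```

View pics/c1.png

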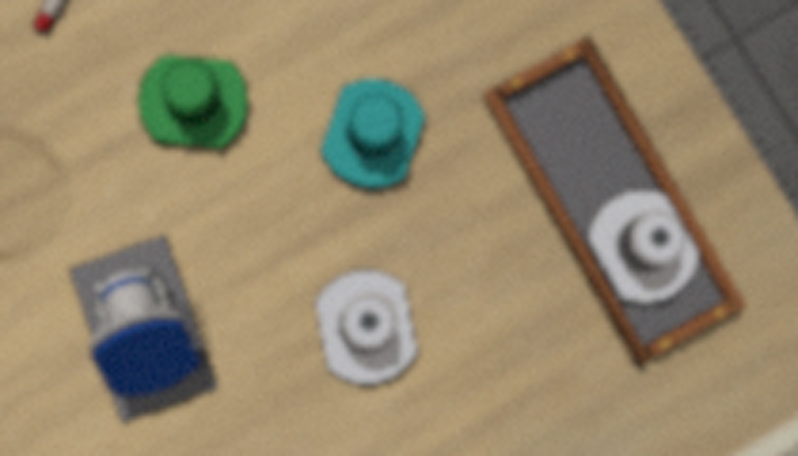

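```bash
python3 -m jog '[[0,0.7,1.7,0,0,0,0],[0,1.4,3.4,0,0,0,0],[0,2.1,5.1,0,0,0,0],[0,2.8,6.8,0,0,0,0],[0,3.5,8.5,0,0,0,0]]'
python3 -c "
from workcell import bot
o=bot.get_obs();print(o['q'].round(1))"
```

```text
time: 1.2
ee_pos: [0.2601, -0.3081, 0.2313]
tcp_rot: [-90.0, -0.0, -71.8]
wrist_force: [0.7, 0.0, 1.1]
opening: 0.0854
[-49.8 -14.9  -8.4  96.5   0.  111.9]
```

```bash
for i in 1; do python3 -m jog '[[0,0.4,1,0,0,0,1.7],[0,0.8,2,0,0,0,3.4],[0,1.2,3,0,0,0,5.1],[0,1.6,4,0,0,0,6.8],[0,1.9,4.8,0,0,0,8.5]]' >/dev/null
python3 -m jog '[[0,0.4,1,0,0,0,1.7],[0,0.8,2,0,0,0,3.4],[0,1.2,3,0,0,0,5.1],[0,1.6,4,0,0,0,6.8],[0,1.9,4.8,0,0,0,8.5]]' >/dev/null
python3 -m jog '[[0,0.4,1,0,0,0,1.7],[0,0.8,2,0,0,0,3.4],[0,1.2,3,0,0,0,5.1],[0,1.6,4,0,0,0,6.8],[0,1.9,4.8,0,0,0,8.5]]' >/dev/null
python3 -m jog '[[0,0.4,1,0,0,0,1.7],[0,0.8,2,0,0,0,3.4],[0,1.2,3,0,0,0,5.1],[0,1.6,4,0,0,0,6.8],[0,1.9,4.8,0,0,0,8.5]]'; done
cat >> h.py <<'E'
def wworld(depth,o):
    m=bot.camera_model('wrist'); h,w=depth.shape
    v,u=np.mgrid[:h,:w]; x=(u-m['cx'])/m['fx'];y=(v-m['cy'])/m['fy'];t=np.hypot(x,y)+1e-9
    s=np.tan(np.minimum(t,1.5))/t
    P=np.stack([x*s*depth,y*s*depth,depth],-1)
    T=m['tool_from_camera']; P=P@T[:3,:3].T+T[:3,3]
    return P@R.from_euler('xyz',o['tcp_rot'],degrees=True).as_matrix().T+o['ee_pos']
E
cat > look.py <<'E'
import sys
from h import *
o=bot.get_obs(); a,d=bot.camera('wrist'); save(a,sys.argv[1]); P=wworld(d,o); print(o['q'].round(1),o['ee_pos'].round(4),o['tcp_rot'].round(1))
np.savez('/tmp/w.npz',a=a,d=d,P=P)
for l in ['lap_tray','drain_stand','grey_lap_1','blue_lap']:
    for r in bot.regions_of('wrist',l):
        if r['conf']<.5: continue
        m=r['pixels']&(d>0); p=P[m]
        print(l,round(r['conf'],2),r['point'],m.sum(),a[m].mean(0).round(),end=' ')
        def rect(b):
            q=cv2.minAreaRect((b[:,:2]*1000).astype(np.float32)); print('rect',np.round(q[0],1),np.round(q[1],1),round(q[2],1))
        if l=='grey_lap_1':
            z0=np.percentile(p[:,2],99); t=p[p[:,2]>z0-.004]; print('top',z0.round(4),((t.min(0)+t.max(0))/2).round(4),t.mean(0).round(4),len(t),end=' ')
            rect(p[p[:,2]<z0-.04])
        elif l=='blue_lap': print(np.percentile(p,[1,50,99],axis=0).round(3).tolist())
        else: rect(p[p[:,2]<.03])
E
python3 look.py pics/w1.png
```

```text
time: 3.2
ee_pos: [0.4502, 0.1716, 0.2312]
tcp_rot: [-90.0, -0.0, 98.6]
wrist_force: [0.6, -0.1, 0.2]
opening: 0.0852
[20.9 -4.3  0.7 95.   0.  12.2] [0.4502 0.1716 0.2312] [-90.   -0.   98.6]
lap_tray 0.6 [236.6, 238.5] 6614 [98. 81. 69.] rect [537.   73.1] [213.7  92. ] 28.8
drain_stand 0.9 [192.4, 455.9] 1880 [77. 74. 73.] rect [449.4 375.7] [105.8  65.2] 19.1
grey_lap_1 0.83 [181.1, 365.4] 2490 [161. 158. 156.] top 0.0621 [0.4492 0.2355 0.0609] [0.4483 0.2345 0.0605] 720 rect [450.2 236.9] [74.8 61.8] 9.7
grey_lap_1 0.78 [274.2, 341.8] 2130 [ 36. 109. 105.] top 0.062 [0.5741 0.2291 0.0607] [0.5727 0.2286 0.0606] 491 rect [572.2 228.5] [69.5 71.4] 36.1
grey_lap_1 0.58 [201.5, 218.6] 2498 [140. 136. 132.] top 0.0683 [0.4986 0.058  0.0667] [0.4979 0.0584 0.0667] 633 rect [499.   56.9] [73.1 72.7] 87.6
grey_lap_1 0.52 [301.0, 399.8] 231 [ 49. 109.  56.] top 0.0165 [0.5377 0.2753 0.1305] [0.6066 0.3197 0.0161] 183 rect [0. 0.] [0. 0.] 0.0
blue_lap 0.66 [201.1, 484.3] 2426 [ 74.  78. 100.] [[0.407, 0.34, 0.041], [0.433, 0.366, 0.071], [0.477, 0.394, 0.098]]
```

View pics/w1.png

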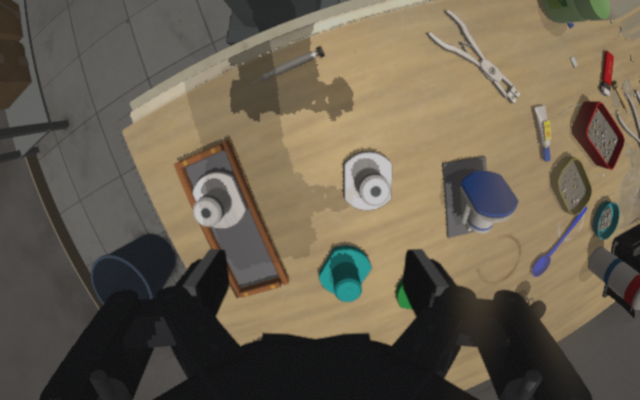

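```bash
python3 -m jog '[[0.2,0,1.8,-0.4,0,0,0],[0.2,0,2.6,-2.2,0,0,0],[0.2,0,2.6,-4.1,0,0,0],[0.2,0,2.6,-6,0,0,0],[0.2,0,2.6,-7.8,0,0,0]]' 50 
python3 -m jog '[[0.2,0,0,-0.4,0,0,0],[0.8,0,0,-0.4,0,0,0],[0.8,0,0,-0.4,0,0,0],[0.8,0,0,-0.4,0,0,0],[0.8,0,0,-0.4,0,0,0]]' 50
python3 - <<'E'
from h import *
# refine tray with brown rail pixels, both views
def fit(a,P,tag):
    hsv=cv2.cvtColor(a,cv2.COLOR_RGB2HSV)
    c=np.array([.535,.075]);u=np.array([.8805,.474]);v=np.array([-.474,.8805])
    q=P[...,:2]-c; s=q@u;t=q@v
    m=(hsv[...,1]>90)&(hsv[...,2]<170)&((hsv[...,0]<15))&(abs(s)<.13)&(abs(t)<.06)&(P[...,2]>.008)&(P[...,2]<.026)
    r=cv2.minAreaRect((P[m][:,:2]*1000).astype(np.float32)); print(tag,m.sum(),[np.round(x,1) for x in r])
    for lo,hi,ax,o in [(.03,.05,t,s),(-.05,-.03,t,s),(.085,.11,s,t),(-.11,-.085,s,t)]:
        k=m&(ax>lo)&(ax<hi)&(abs(o)<(.08 if ax is t else .025)); x=np.polyfit(o[k],ax[k],1) if k.sum()>9 else None
        print(k.sum(),np.median(ax[k]).round(4),x)
for f in ['top','w']:
    z=np.load(f'/tmp/{f}.npz'); P=z['P'] if f=='w' else world('top',z['d'])
    fit(z['a'],P,f)
E
```

```text
time: 3.95
ee_pos: [0.4495, 0.2343, 0.0347]
tcp_rot: [-90.0, -0.0, 98.1]
wrist_force: [0.6, 0.3, -0.3]
opening: 0.0687
time: 4.45
ee_pos: [0.4515, 0.2359, 0.0294]
tcp_rot: [-90.2, -0.1, 98.2]
wrist_force: [-0.9, -0.5, 8.1]
opening: 0.0333
top 694 [array([531.4,  76.4]), array([201. ,  80.1]), np.float64(28.3)]
221 0.0386 [0.00449213 0.03838245]
159 -0.0331 [ 0.00100547 -0.03321248]
61 0.0908 [-0.00788336  0.09118986]
60 -0.0977 [-0.00958754 -0.09782797]
w 2475 [array([530.4,  74.9]), array([201.1,  80.3]), np.float64(28.3)]
919 0.0385 [0.00235463 0.0380642 ]
377 -0.033 [ 0.00773617 -0.03327216]
274 0.0874 [0.00094463 0.08856969]
209 -0.0996 [-0.00141989 -0.09970447]
```

```bash
python3 -m jog '[[0.8,0,0,0.6,0,0,0],[0.8,0,0,2,0,0,0.5],[0.8,0.5,-0.5,3,0,0,1.5],[0.8,1.7,-1.8,3,0,0,2.8],[0.8,3,-3.2,3,0,0,3.8]]' 
python3 -m jog '[[0.8,1.1,-1.2,0,0,0,0],[0.8,2,-2.2,-0.2,0,0,0],[0.8,2,-2.26,-1,0,0,0],[0.8,2,-2.26,-1.8,0,0,0],[0.8,2,-2.26,-1.8,0,0,0]]' 
python3 look.py pics/w2.png | cut -c1-200; python3 - <<'E'
from h import *
a,d=bot.camera('top');P=world('top',d)
for r in bot.regions_of('top','grey_lap_1'):
    p=P[r['pixels']&(d>0)];z0=np.percentile(p[:,2],98);t=p[p[:,2]>z0-.006];print(round(r['conf'],2),r['point'],z0.round(3),t.mean(0).round(4))
E
```

```text
time: 4.95
ee_pos: [0.5263, 0.1552, 0.1045]
tcp_rot: [-90.2, 0.0, 117.6]
wrist_force: [1.7, 2.0, -3.7]
opening: 0.0333
time: 5.45
ee_pos: [0.5737, 0.0981, 0.0548]
tcp_rot: [-89.8, -0.1, 117.2]
wrist_force: [-0.9, -0.2, -2.7]
opening: 0.0329
[  9.7   9.8  -4.1  76.3   0.  -17.5] [0.5737 0.0981 0.0548] [-8.980e+01 -1.000e-01  1.172e+02]
lap_tray 0.59 [149.2, 290.0] 14567 [77. 61. 50.] rect [531.1  75. ] [195.   86.9] 28.5
drain_stand 0.77 [231.6, 612.0] 3570 [86. 83. 81.] rect [447.2 381.7] [104.5  80.6] 20.1
grey_lap_1 0.93 [235.2, 312.6] 11157 [114. 110. 107.] top 0.0873 [0.5714 0.0967 0.0858] [0.5698 0.0959 0.0859] 4074 rect [588.2 108. ] [113.1  65.5] 37.5
grey_lap_1 0.82 [283.2, 475.0] 2848 [ 63. 109. 101.] top 0.1166 [0.5415 0.1382 0.1233] [0.5385 0.1404 0.122 ] 41 rect [578.6 245.8] [100.7  65.7] 57.0
grey_lap_1 0.73 [330.9, 541.7] 1023 [ 64. 103.  58.] top 0.0615 [0.57   0.2531 0.0985] [0.5899 0.3474 0.061 ] 172 rect [577.4 358.4] [94.2 20.4] 85.4
grey_lap_1 0.71 [92.7, 312.7] 10799 [113. 109. 106.] top 0.0681 [0.4989 0.0577 0.0665] [0.4992 0.0578 0.0665] 4567 rect [497.9  57.5] [76.  60.3] 26.6
blue_lap 0.69 [265.6, 630.6] 515 [104. 104. 107.] [[0.429, 0.341, 0.036], [0.47, 0.368, 0.049], [0.481, 0.385, 0.058]]
0.85 [177.4, 279.9] 0.061 [0.5951 0.348  0.0581]
0.72 [225.2, 269.8] 0.04 [0.474  0.3807 0.042 ]
0.62 [185.7, 327.4] 0.061 [0.5743 0.2314 0.0587]
0.61 [216.5, 400.1] 0.067 [0.4993 0.0601 0.0643]
0.53 [190.9, 382.8] 0.087 [0.553  0.1083 0.1038]
```

View pics/w2.png

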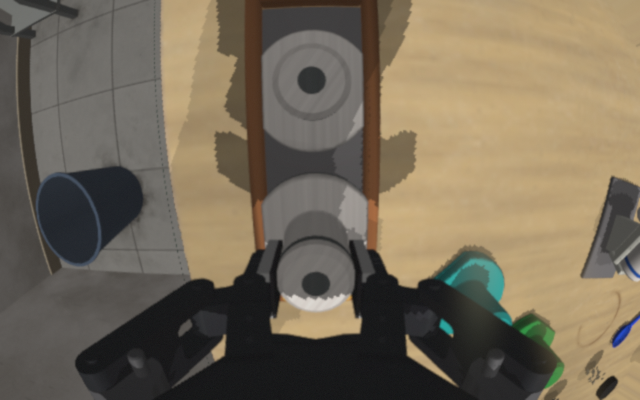

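```bash
python3 -m jog '[[0.8,0,0,-0.15,0,0,0],[0.8,0,0,-0.3,0,0,0],[0.8,0,0,-0.45,0,0,0],[0.8,0,0,-0.55,0,0,0],[0.8,0,0,-0.6,0,0,0]]'
python3 -m jog '[[0.8,0,0,-0.07,0,0,0],[0.8,0,0,-0.13,0,0,0],[0.8,0,0,-0.18,0,0,0],[0.8,0,0,-0.2,0,0,0]]'
```

```text
time: 6.3
ee_pos: [0.5746, 0.0987, 0.0407]
tcp_rot: [-90.0, -0.0, 117.3]
wrist_force: [0.3, -0.1, -2.5]
opening: 0.0323
time: 6.7
ee_pos: [0.5748, 0.0987, 0.0362]
tcp_rot: [-90.0, -0.0, 117.3]
wrist_force: [-0.1, 0.1, -3.9]
opening: 0.033
```

```bash
python3 -m jog '[[0.8,0,0,-0.04,0,0,0],[0.8,0,0,-0.08,0,0,0],[0.8,0,0,-0.08,0,0,0]]'
python3 -m jog '[[0.8,0.07,0.04,0,0,0,0],[0.8,0.14,0.08,0,0,0,0],[0.8,0.21,0.11,0,0,0,0],[0.8,0.25,0.135,0,0,0,0],[0.8,0.25,0.135,0,0,0,0]]'
```

```text
time: 7.0
ee_pos: [0.5749, 0.0987, 0.0354]
tcp_rot: [-90.0, 0.0, 117.3]
wrist_force: [-4.2, -1.6, 6.5]
opening: 0.0329
time: 7.5
ee_pos: [0.581, 0.1017, 0.0355]
tcp_rot: [-90.0, 0.0, 117.3]
wrist_force: [-5.6, -2.6, 6.8]
opening: 0.0325
```

```bash
python3 -m jog '[[0.8,0.03,0.02,0,0,0,0],[0.8,0.06,0.04,0,0,0,0],[0.8,0.09,0.055,0,0,0,0],[0.8,0.09,0.055,0,0,0,0]]'
```

```text
time: 7.9
ee_pos: [0.5814, 0.1019, 0.0357]
tcp_rot: [-89.8, 0.1, 117.2]
wrist_force: [-17.2, -9.1, 15.3]
opening: 0.0329
```

```bash
python3 -m jog '[[0.8,-0.06,-0.03,0,0,0,0],[0,-0.06,-0.03,0,0,0,0],[0,-0.06,-0.03,0,0,0,0],[0,-0.06,-0.03,0,0,0,0],[0,-0.06,-0.03,0.6,0,0,0]]'
python3 -m jog '[[0.1,0,0,1,0,0,0],[0.1,-0.8,-0.4,2,0,0,0],[0.1,-2.5,-1.3,2,0,0,0],[0.1,-3.24,-1.7,1.2,0,0,0],[0.1,-3.24,-1.7,-0.2,0,0,0]]'
python3 -m jog '[[0.1,0,0,-0.4,0,0,0],[0.8,0,0,-0.4,0,0,0],[0.8,0,0,-0.4,0,0,0],[0.8,0,0,-0.4,0,0,0],[0.8,0,0,-0.4,0,0,0]]'
```

```text
time: 8.4
ee_pos: [0.5808, 0.1026, 0.0478]
tcp_rot: [-89.8, -0.1, 117.3]
wrist_force: [0.2, -0.1, 0.3]
opening: 0.0856
time: 8.9
ee_pos: [0.5013, 0.0595, 0.0478]
tcp_rot: [-90.3, 0.1, 117.2]
wrist_force: [1.1, 0.1, -0.3]
opening: 0.077
time: 9.4
ee_pos: [0.5022, 0.0605, 0.0361]
tcp_rot: [-90.1, 0.1, 117.3]
wrist_force: [0.0, -0.7, 7.1]
opening: 0.0327
```

```bash
python3 -m jog '[[0.8,-0.14,-0.075,0,0,0,0],[0.8,-0.28,-0.15,0,0,0,0],[0.8,-0.42,-0.225,0,0,0,0],[0.8,-0.54,-0.29,0,0,0,0],[0.8,-0.54,-0.29,0,0,0,0]]'
python3 -m jog '[[0.8,-0.05,-0.027,0,0,0,0],[0.8,-0.1,-0.054,0,0,0,0],[0.8,-0.1,-0.054,0,0,0,0]]'
python3 -m jog '[[0.8,-0.04,-0.02,0,0,0,0],[0.8,-0.08,-0.04,0,0,0,0],[0.8,-0.08,-0.04,0,0,0,0]]'
```

```text
time: 9.9
ee_pos: [0.4888, 0.0532, 0.0361]
tcp_rot: [-90.2, 0.1, 117.3]
wrist_force: [1.5, -0.7, 7.5]
opening: 0.0326
time: 10.2
ee_pos: [0.4867, 0.052, 0.0361]
tcp_rot: [-90.2, 0.1, 117.3]
wrist_force: [4.4, 2.6, 6.2]
opening: 0.0328
time: 10.5
ee_pos: [0.485, 0.0512, 0.0362]
tcp_rot: [-90.3, 0.1, 117.3]
wrist_force: [5.9, 2.5, 5.2]
opening: 0.0327
```

```bash
python3 -m jog '[[0.8,-0.04,-0.02,0,0,0,0],[0.8,-0.08,-0.04,0,0,0,0],[0.8,-0.08,-0.04,0,0,0,0]]'
python3 -m jog '[[0.8,-0.04,-0.02,0,0,0,0],[0.8,-0.04,-0.02,0,0,0,0]]'
```

```text
time: 10.8
ee_pos: [0.4845, 0.0509, 0.0368]
tcp_rot: [-90.5, 0.1, 117.3]
wrist_force: [12.1, 7.5, 2.7]
opening: 0.0325
time: 11.0
ee_pos: [0.4842, 0.0508, 0.037]
tcp_rot: [-90.6, 0.1, 117.3]
wrist_force: [13.6, 8.0, 2.0]
opening: 0.0328
```

```bash
python3 -m jog '[[0.8,0.09,0.05,-0.02,0,0,0],[0,0.09,0.05,-0.02,0,0,0],[0,0.09,0.05,-0.02,0,0,0],[0,0.09,0.05,-0.02,0,0,0],[0,0.09,0.05,0.8,0,0,0]]'
python3 -m jog '[[0,0,0.1,1.8,0,0,-0.4],[0,0.2,0.4,3.6,0,0,-0.8],[0,0.6,0.7,5.4,0,0,-1.2],[0,1,1,6,0,0,-1.56],[0,1,1,6,0,0,-1.56]]'
python3 look.py pics/w3.png | cut -c1-200
```

```text
time: 11.5
ee_pos: [0.4802, 0.0501, 0.052]
tcp_rot: [-89.7, -0.1, 117.3]
wrist_force: [-0.4, 0.2, 0.8]
opening: 0.0848
time: 12.0
ee_pos: [0.5086, 0.076, 0.2065]
tcp_rot: [-90.2, 0.0, 109.5]
wrist_force: [-0.3, -0.0, -0.3]
opening: 0.0853
[  8.5  -0.6   1.6  92.    0.  -11. ] [0.5086 0.076  0.2065] [-90.2   0.  109.5]
lap_tray 0.81 [192.5, 306.5] 6199 [106.  84.  68.] rect [535.5  75.8] [212.9  83.9] 28.4
drain_stand 0.82 [212.0, 526.8] 1983 [98. 90. 80.] rect [449.6 379.3] [107.   72.7] 19.2
drain_stand 0.66 [218.7, 556.8] 1995 [ 92.  91. 103.] rect [412.3 445.1] [92.4 65.2] 50.5
grey_lap_1 0.85 [287.8, 479.1] 497 [68. 94. 55.] top 0.0366 [0.5802 0.3429 0.0362] [0.5802 0.3419 0.0355] 20 rect [0. 0.] [0. 0.] 0.0
grey_lap_1 0.8 [261.9, 399.4] 978 [ 38. 117. 112.] top 0.0226 [0.5351 0.1647 0.1205] [0.5705 0.2044 0.0402] 22 rect [0. 0.] [0. 0.] 0.0
grey_lap_1 0.74 [149.1, 301.7] 3054 [167. 163. 160.] top 0.0681 [0.4815 0.0494 0.0666] [0.4813 0.0493 0.0665] 989 rect [480.9  49.1] [71.  57.9] 28.7
grey_lap_1 0.72 [238.7, 316.0] 2674 [154. 151. 149.] top 0.0681 [0.5786 0.1005 0.0665] [0.5775 0.0998 0.0666] 721 rect [577.1  99.4] [69.4 58.6] 28.7
grey_lap_1 0.69 [190.7, 306.9] 6391 [106.  84.  69.] top 0.024 [0.5301 0.0739 0.0427] [0.5078 0.0636 0.0228] 777 rect [0. 0.] [0. 0.] 0.0
blue_lap 0.67 [222.4, 552.3] 1974 [ 91.  90. 102.] [[0.407, 0.34, 0.039], [0.437, 0.365, 0.066], [0.479, 0.395, 0.098]]
```

View pics/w3.png

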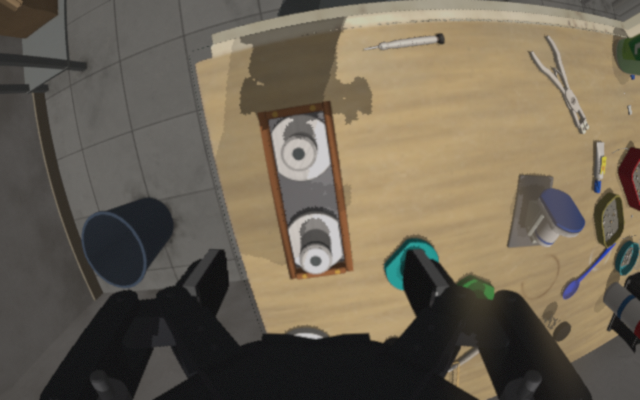

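```bash
python3 -m jog '[[0,-0.7,1,0.2,0.4,-1.13,0],[0,-1.4,2,0.4,0.8,-2.26,0],[0,-2,3.1,0.4,1.2,-3.4,0],[0,-2.7,4.1,0.4,1.6,-4.5,0],[0,-3.4,5.2,0.4,2,-5.65,0]]'
python3 -m jog '[[0,-0.7,1,0,0.4,-1.13,0],[0,-1.4,2,0,0.8,-2.26,0],[0,-2,3.1,-0.5,1.2,-3.4,0],[0,-2.7,4.1,-1.1,1.6,-4.5,0],[0,-3.4,5.2,-1.6,2,-5.65,0]]'
python3 look.py pics/w4.png | cut -c1-200; python3 - <<'E'
from h import *
z=np.load('/tmp/w.npz');a,d,P=z['a'],z['d'],z['P']
o=bot.get_obs();print(R.from_euler('xyz',o['tcp_rot'],degrees=True).as_matrix().round(3))
hsv=cv2.cvtColor(a,cv2.COLOR_RGB2HSV)
m=(abs(hsv[...,0].astype(int)-116)<14)&(hsv[...,1]>70)&(d>0)&(np.linalg.norm(P-[.422,.37,.068],axis=-1)<.06)
p=P[m]
rng=np.random.default_rng(0);best=np.zeros(len(p),bool)
for _ in range(400):
    s=p[rng.choice(len(p),3,False)];n=np.cross(s[1]-s[0],s[2]-s[0]);n/=np.linalg.norm(n)+1e-12
    k=abs((p-s[0])@n)<.0015
    if k.sum()>best.sum(): best=k
f=p[best];c=f.mean(0);n=np.linalg.svd(f-c)[2][2];n*=np.sign(n[2])
print(len(p),len(f),'n',n.round(3),'yaw',np.degrees(np.arctan2(-n[1],-n[0])),'el',np.degrees(np.arcsin(n[2])))
e1=np.cross([0,0,1],n);e1/=np.linalg.norm(e1);e2=np.cross(n,e1)
q=np.c_[(f-c)@e1,(f-c)@e2]; r=cv2.minAreaRect((q*1000).astype(np.float32));print(r)
ctr=c+e1*r[0][0]/1000+e2*r[0][1]/1000
lo,hi=np.percentile(q,[.5,99.5],axis=0);print('ctr',ctr.round(4),(c+e1*(lo+hi)[0]/2+e2*(lo+hi)[1]/2).round(4),hi-lo)
E
```

```text
time: 12.75
ee_pos: [0.4213, 0.2054, 0.2134]
tcp_rot: [-120.2, -0.1, 109.4]
wrist_force: [0.1, 0.2, 0.6]
opening: 0.0853
time: 13.25
ee_pos: [0.3411, 0.3649, 0.172]
tcp_rot: [-149.4, 0.6, 108.2]
wrist_force: [1.5, 1.2, -0.2]
opening: 0.0853
[ 69.6 -48.5 -54.9  37.4 -42.6  32.1] [0.3411 0.3649 0.172 ] [-149.4    0.6  108.2]
lap_tray 0.89 [109.9, 51.3] 2873 [102.  76.  56.] rect [555.9  65.7] [240.1 125.5] 28.0
drain_stand 0.94 [80.7, 295.3] 2957 [75. 73. 72.] rect [443.6 374.8] [95.2 68.1] 19.6
grey_lap_1 0.89 [109.5, 18.7] 1885 [134. 129. 124.] top 0.0678 [0.4786 0.0517 0.0663] [0.4776 0.0538 0.0666] 208 rect [ 929.4 -384. ] [ 144.8 1328.5] 49.3
grey_lap_1 0.8 [158.1, 243.8] 1442 [39. 89. 47.] top 0.0618 [0.5934 0.3459 0.0601] [0.5895 0.3455 0.0605] 169 rect [676.8 345.9] [228.1  49.1] 6.6
grey_lap_1 0.75 [144.9, 160.3] 1855 [ 35. 102.  98.] top 0.0621 [0.573  0.2296 0.0604] [0.5691 0.2307 0.0607] 194 rect [638.3 213.3] [ 64.  206.7] 73.7
grey_lap_1 0.64 [141.0, 75.5] 1525 [133. 128. 123.] top 0.0678 [0.5768 0.1019 0.0663] [0.5733 0.1033 0.0665] 156 rect [ 982.8 -118. ] [ 101.3 1022.3] 59.9
blue_lap 0.63 [141.3, 292.7] 4887 [ 38.  70. 124.] [[0.406, 0.341, 0.013], [0.425, 0.369, 0.068], [0.5, 0.397, 0.098]]
[[-0.314  0.817 -0.484]
 [ 0.949  0.263 -0.172]
 [-0.013 -0.513 -0.858]]
4671 4478 n [-0.817 -0.29   0.499] yaw 19.557289957783667 el 29.923808270583923
((0.4933490753173828, 0.11798477172851562), (69.86517333984375, 56.65071105957031), 88.82029724121094)
ctr [0.4247 0.3685 0.0686] [0.4246 0.3686 0.0686] [0.05540295 0.06786423]
```

View pics/w4.png

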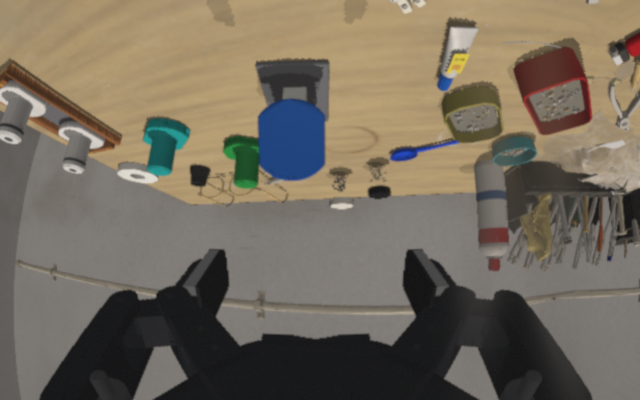

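```bash
python3 -m jog '[[0,0.6,0,-1,0,0,0],[0,1.1,0,-1.9,0,0,0],[0,1.7,-0.1,-2.7,0,0,0],[0,2.1,-0.2,-3.4,0,0,0],[0,2.1,-0.2,-3.4,0,0,0]]'
cat > st.py <<'E'
from h import *
import sys
o=bot.get_obs();print(o['q'].round(1),o['ee_pos'].round(4));M=R.from_euler('xyz',o['tcp_rot'],degrees=True)
ax=np.array([.817,.29,-.499]);x=np.array([-.334,.943,0]);x/=np.linalg.norm(x);ax/=np.linalg.norm(ax)
T=np.c_[x,ax,np.cross(x,ax)]
print('rot needed units',((R.from_matrix(T)*M.inv()).as_rotvec(degrees=True)/5).round(2))
F=np.array([.4246,.3685,.0686]); e=F+.026*ax-o['ee_pos']; print('to grasp units',(e/.025).round(2),'along/lat/up mm',(T.T@e*1000).round(1))
E
python3 st.py
```

```text
time: 14.0
ee_pos: [0.3971, 0.3559, 0.0863]
tcp_rot: [-149.0, 0.8, 107.9]
wrist_force: [-0.8, -0.3, 0.1]
opening: 0.0852
[ 59.9 -42.6 -62.8  19.  -35.4  24.3] [0.3971 0.3559 0.0863]
rot needed units [ 0.22 -0.15  0.33]
to grasp units [ 1.95  0.81 -1.23] along/lat/up mm [ 2.7 61.   0.3]
```

```bash
python3 -m jog '[[0,-0.04,0.1,0,0.22,-0.15,0.33],[0,0.3,0.22,-0.2,0.22,-0.15,0.33],[0,0.7,0.36,-0.45,0.22,-0.15,0.33],[0,1.1,0.51,-0.7,0.22,-0.15,0.33],[0,1.1,0.51,-0.7,0.22,-0.15,0.33]]'
python3 st.py
```

```text
time: 14.5
ee_pos: [0.424, 0.3712, 0.0719]
tcp_rot: [-150.3, -0.1, 109.7]
wrist_force: [0.1, 0.0, 0.6]
opening: 0.0854
[ 56.4 -37.  -63.4   9.1 -31.2  20.4] [0.424  0.3712 0.0719]
rot needed units [-0.03  0.03 -0.03]
to grasp units [ 0.87  0.19 -0.65] along/lat/up mm [-2.7 27.4  3. ]
```

```bash
python3 -m jog '[[0,0.2,0,-0.2,0,0,0],[0,0.55,0.1,-0.4,0,0,0],[0,0.87,0.19,-0.65,0,0,0],[0,0.87,0.19,-0.65,0,0,0]]'
python3 st.py
```

```text
time: 14.9
ee_pos: [0.4445, 0.3762, 0.0541]
tcp_rot: [-150.2, -0.1, 109.8]
wrist_force: [0.1, -0.3, -0.0]
opening: 0.0855
[ 54.  -31.4 -62.9   3.1 -29.2  18.7] [0.4445 0.3762 0.0541]
rot needed units [-0.02  0.02 -0.06]
to grasp units [ 0.05 -0.01  0.06] along/lat/up mm [-0.6  0.3 -1.9]
```

```bash
python3 -m jog '[[0.2,0.05,-0.02,0.06,0,0,0],[0.7,0.05,-0.02,0.06,0,0,0],[0.7,0.05,-0.02,0.06,0,0,0],[0.7,0.05,-0.02,0.06,0,0,0],[0.7,0.05,-0.02,0.06,0,0,0]]' 60
python3 st.py
python3 -m jog '[[0.7,0,0,0.1,0,0,0],[0.7,0,0,0.3,0,0,0],[0.7,0,0,0.8,0,0,0],[0.7,0,0,1.6,0,0,0],[0.7,0,0,2.4,0,0,0]]'
python3 st.py
```

```text
time: 15.4
ee_pos: [0.4453, 0.3763, 0.0568]
tcp_rot: [-150.3, -0.1, 109.9]
wrist_force: [-7.2, -4.6, 7.1]
opening: 0.0567
[ 53.9 -31.6 -62.8   3.3 -29.1  18.6] [0.4453 0.3763 0.0568]
rot needed units [-0.04  0.04 -0.07]
to grasp units [ 0.02 -0.01 -0.05] along/lat/up mm [-0.4  1.   0.8]
time: 15.9
ee_pos: [0.4447, 0.3758, 0.1157]
tcp_rot: [-150.1, -0.0, 109.9]
wrist_force: [0.6, -0.0, -1.7]
opening: 0.0568
[ 53.9 -37.3 -58.6  13.4 -29.   18.6] [0.4447 0.3758 0.1157]
rot needed units [-0.01  0.01 -0.08]
to grasp units [ 0.05  0.01 -2.4 ] along/lat/up mm [-0.2 30.9 51.5]
```

```bash
python3 -m jog '[[0.7,0,0,1,0,0,0],[0.7,0.2,-0.6,2,-0.4,1.13,0],[0.7,0.5,-1.8,2.2,-0.8,2.26,0],[0.7,0.8,-3,2.2,-1.2,3.4,0],[0.7,1.1,-4.2,2.2,-1.6,4.5,0]]'
python3 -m jog '[[0.7,0.35,-1.2,0,-0.4,1.13,0],[0.7,0.7,-2.4,0,-0.8,2.26,0],[0.7,1.05,-3.6,0,-1.2,3.4,0],[0.7,1.4,-4.8,0,-1.6,4.5,0],[0.7,1.7,-6,0,-2,5.65,0]]'
python3 -m jog '[[0.7,0.2,-0.7,0,-0.2,0.5,0.4],[0.7,0.6,-1.7,0,-0.4,1.15,0.8],[0.7,0.6,-1.7,0,-0.4,1.15,1.2],[0.7,0.6,-1.7,0,-0.4,1.15,1.7],[0.7,0.6,-1.7,0,-0.4,1.15,1.7]]'
python3 look.py pics/w5.png | cut -c1-200
```

```text
time: 16.4
ee_pos: [0.4722, 0.2702, 0.1724]
tcp_rot: [-126.2, -0.3, 109.9]
wrist_force: [1.2, 1.0, -2.3]
opening: 0.0566
time: 16.9
ee_pos: [0.5155, 0.1198, 0.1717]
tcp_rot: [-96.2, -0.4, 109.7]
wrist_force: [0.7, 1.0, -2.1]
opening: 0.0565
time: 17.4
ee_pos: [0.5303, 0.0784, 0.1706]
tcp_rot: [-90.3, -0.9, 118.1]
wrist_force: [-0.9, 0.2, -2.8]
opening: 0.0565
[  7.9   2.3   0.5  88.3   0.9 -20.2] [0.5303 0.0784 0.1706] [-90.3  -0.9 118.1]
lap_tray 0.67 [166.6, 303.0] 5363 [110.  90.  77.] rect [492.6  54. ] [119.7  81.8] 30.3
drain_stand 0.78 [238.8, 540.5] 3081 [133. 124. 111.] rect [441.9 401.6] [109.2 120.5] 19.8
grey_lap_1 0.62 [131.2, 311.5] 4057 [124. 120. 117.] top 0.068 [0.4817 0.0494 0.0666] [0.4817 0.0492 0.0665] 1331 rect [483.2  48.7] [73.6 60.3] 30.9
grey_lap_1 0.55 [268.0, 419.2] 753 [ 39. 128. 123.] top 0.0403 [0.5295 0.1701 0.129 ] [0.5521 0.2157 0.0575] 20 rect [0. 0.] [0. 0.] 0.0
grey_lap_1 0.53 [333.3, 473.9] 36 [56. 70. 45.] top 0.0591 [0.59   0.3306 0.0572] [0.5898 0.3309 0.0572] 9 rect [0. 0.] [0. 0.] 0.0
blue_lap 0.68 [263.6, 313.2] 16412 [ 36.  67. 120.] [[0.494, 0.044, 0.184], [0.523, 0.074, 0.195], [0.562, 0.109, 0.196]]
```

View pics/w5.png

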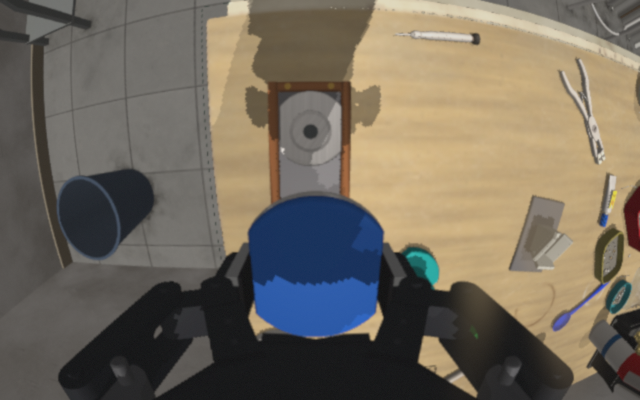

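```bash
cat > face.py <<'E'
from h import *
import sys
o=bot.get_obs();a,d=bot.camera('wrist')
if len(sys.argv)>1: save(a,sys.argv[1])
P=wworld(d,o);hsv=cv2.cvtColor(a,cv2.COLOR_RGB2HSV)
m=(abs(hsv[...,0].astype(int)-110)<14)&(hsv[...,1]>100)&(d>0)&(np.linalg.norm(P-o['ee_pos'],axis=-1)<.07)
p=P[m];zt=np.percentile(p[:,2],60);f=p[abs(p[:,2]-zt)<.004]
for _ in range(3):
    c=f.mean(0);n=np.linalg.svd(f-c,full_matrices=False)[2][2];n*=np.sign(n[2]);f=p[abs((p-c)@n)<.0015]
q=cv2.minAreaRect((f[:,:2]*1000).astype(np.float32))
print(len(f),'n',n.round(4),'c',f.mean(0).round(4),'rect',q)
print('tcp',o['ee_pos'].round(4),o['tcp_rot'].round(2),o['wrist_force'].round(1))
T=np.array([.5297,.0748]);ctr=np.array(q[0])/1000
e=T-ctr;print('shift units',(e/.025).round(3),'along/lat',e@[.8805,.474],e@[-.474,.8805],'tilt fix units',(np.cross(n,[0,0,1])*57.3/5).round(3))
E
python3 face.py
```

```text
15417 n [ 4.0e-04 -8.9e-03  1.0e+00] c [0.5252 0.0758 0.1953] rect ((528.3882446289062, 77.54576110839844), (71.89469909667969, 57.733604431152344), 28.522369384765625)
tcp [0.53   0.0789 0.171 ] [-90.34  -0.84 118.1 ] [ 0.5  0.4 -1.8]
shift units [ 0.052 -0.11 ] along/lat -0.00014649016113281975 -0.0030394147018432474 tilt fix units [-0.102 -0.004  0.   ]
```

```bash
python3 -m jog '[[0.7,0.05,-0.11,0,-0.13,-0.05,0],[0.7,0.05,-0.11,-1.2,-0.13,-0.05,0],[0.7,0.05,-0.11,-2.4,-0.13,-0.05,0],[0.7,0.05,-0.11,-3.4,-0.13,-0.05,0],[0.7,0.05,-0.11,-3.9,-0.13,-0.05,0]]'
python3 -m jog '[[0.7,0,0,0,0,0,0],[0.7,0,0,0,0,0,0]]'
python3 face.py; python3 - <<'E'
from h import *
o=bot.get_obs();a,d=bot.camera('wrist');P=wworld(d,o)
for r in bot.regions_of('wrist','grey_lap_1'):
    p=P[r['pixels']&(d>0)];z0=np.percentile(p[:,2],98);t=p[p[:,2]>z0-.004];print(round(r['conf'],2),r['point'],z0.round(3),((t.min(0)+t.max(0))/2).round(4))
a,d=bot.camera('top');P=world('top',d)
for l in ['grey_lap_1','blue_lap']:
  for r in bot.regions_of('top',l):
    p=P[r['pixels']&(d>0)];z0=np.percentile(p[:,2],98);t=p[p[:,2]>z0-.006];print(l,round(r['conf'],2),r['point'],z0.round(3),t.mean(0).round(4))
E
```

```text
time: 18.2
ee_pos: [0.5303, 0.0757, 0.071]
tcp_rot: [-90.1, -0.2, 118.1]
wrist_force: [0.6, 0.1, -2.3]
opening: 0.0566
time: 18.4
ee_pos: [0.5318, 0.076, 0.0743]
tcp_rot: [-90.3, -0.1, 118.1]
wrist_force: [-0.1, 0.5, -2.6]
opening: 0.0567
15393 n [-0.0043  0.0022  1.    ] c [0.5269 0.0731 0.0987] rect ((530.1277465820312, 74.96388244628906), (71.4537353515625, 57.62688446044922), 28.249727249145508)
tcp [0.5318 0.076  0.0743] [-90.29  -0.13 118.12] [-0.1  0.5 -2.6]
shift units [-0.017 -0.007] along/lat -0.0004543111450195376 5.845338592530891e-05 tilt fix units [ 0.025  0.049 -0.   ]
0.84 [354.8, 438.4] 0.062 [0.5448 0.1651 0.1088]
0.62 [135.2, 316.9] 0.068 [0.4817 0.0493 0.0665]
grey_lap_1 0.76 [179.6, 279.1] 0.061 [0.5956 0.3481 0.0585]
grey_lap_1 0.65 [223.9, 405.0] 0.067 [0.4816 0.0519 0.0644]
grey_lap_1 0.62 [179.3, 376.6] 0.068 [0.5784 0.1034 0.0649]
grey_lap_1 0.61 [210.7, 383.0] 0.023 [0.5261 0.0767 0.0212]
grey_lap_1 0.32 [132.9, 305.9] 0.031 [0.7133 0.2748 0.0284]
blue_lap 0.57 [209.3, 395.3] 0.1 [0.5185 0.0847 0.097 ]
blue_lap 0.39 [211.5, 385.2] 0.024 [0.5276 0.078  0.0286]
```

```bash
python3 -m jog '[[0.7,-0.015,0,-0.2,0.02,0.05,0],[0.7,-0.015,0,-0.4,0.02,0.05,0],[0.7,-0.015,0,-0.6,0.02,0.05,0],[0.7,-0.015,0,-0.7,0.02,0.05,0],[0.7,-0.015,0,-0.7,0.02,0.05,0]]'
python3 -m jog '[[0.7,0,0,-0.06,0,0,0],[0.7,0,0,-0.12,0,0,0],[0.7,0,0,-0.18,0,0,0],[0.7,0,0,-0.24,0,0,0],[0.7,0,0,-0.24,0,0,0]]'
```

```text
time: 19.2
ee_pos: [0.5306, 0.0759, 0.055]
tcp_rot: [-90.0, -0.4, 118.1]
wrist_force: [0.4, 0.4, -2.6]
opening: 0.0566
time: 19.7
ee_pos: [0.5309, 0.0759, 0.0495]
tcp_rot: [-90.0, -0.4, 118.1]
wrist_force: [-0.3, 0.1, -2.1]
opening: 0.0566
```

```bash
python3 -m jog '[[0.7,0,0,-0.05,0,0,0],[0.7,0,0,-0.1,0,0,0],[0.7,0,0,-0.15,0,0,0],[0.7,0,0,-0.2,0,0,0],[0.7,0,0,-0.22,0,0,0]]'
python3 -m jog '[[0.7,0,0,-0.03,0,0,0],[0.7,0,0,-0.06,0,0,0],[0.7,0,0,-0.06,0,0,0]]'
```

```text
time: 20.2
ee_pos: [0.5309, 0.0759, 0.044]
tcp_rot: [-90.0, -0.4, 118.1]
wrist_force: [-1.0, 0.4, -2.3]
opening: 0.0565
time: 20.5
ee_pos: [0.531, 0.0759, 0.0426]
tcp_rot: [-90.0, -0.4, 118.1]
wrist_force: [0.2, -0.9, -1.5]
opening: 0.0569
```

```bash
python3 -m jog '[[0.7,0,0,-0.02,0,0,0],[0.7,0,0,-0.04,0,0,0],[0.7,0,0,-0.04,0,0,0]]'
python3 -m jog '[[0.7,0,0,-0.02,0,0,0],[0.7,0,0,-0.02,0,0,0]]'; python3 face.py
```

```text
time: 20.8
ee_pos: [0.5312, 0.076, 0.0424]
tcp_rot: [-90.1, -0.4, 118.1]
wrist_force: [-2.4, -0.6, 5.2]
opening: 0.0565
time: 21.0
ee_pos: [0.5313, 0.076, 0.0424]
tcp_rot: [-90.1, -0.4, 118.1]
wrist_force: [-4.1, 1.0, 9.1]
opening: 0.0568
15423 n [0.0039 0.0027 1.    ] c [0.5265 0.0732 0.0668] rect ((529.6892700195312, 75.17988586425781), (71.91729736328125, 58.04487228393555), 29.23088836669922)
tcp [0.5313 0.076  0.0424] [-90.12  -0.35 118.12] [-4.1  1.   9.1]
shift units [ 0.    -0.015] along/lat -0.00017061815185551304 -0.0003395755142211541 tilt fix units [ 0.031 -0.044  0.   ]
```

```bash
python3 -m jog '[[0.7,0,0,0.03,0,0,0],[0.3,0,0,0.03,0,0,0],[0,0,0,0.03,0,0,0],[0,0,0,0.03,0,0,0],[0,0,0,0.03,0,0,0]]'
python3 -m jog '[[0,0,0,0.5,0,0,0],[0,0,0,1.5,0,0,0],[0,0,0,3,0,0,0],[0,0,0,5,0,0,0],[0,0.2,0.4,6.5,0,0,0]]'
python3 -m jog '[[0,0,0,0,0,0,0],[0,0,0,0,0,0,0]]'
python3 look.py pics/w6.png | cut -c1-200; python3 - <<'E'
from h import *
z=np.load('/tmp/w.npz');a,P,d=z['a'],z['P'],z['d'];hsv=cv2.cvtColor(a,cv2.COLOR_RGB2HSV)
m=(abs(hsv[...,0].astype(int)-110)<14)&(hsv[...,1]>100)&(d>0)&(np.linalg.norm(P-[.53,.075,.066],axis=-1)<.05)
f=P[m];f=f[f[:,2]>.06];n=np.linalg.svd(f-f.mean(0),full_matrices=False)[2][2];print(len(f),n.round(4),np.median(f[:,2]).round(4),cv2.minAreaRect((f[:,:2]*1000).astype(np.float32)))
E
```

```text
time: 21.55
ee_pos: [0.531, 0.0759, 0.0419]
tcp_rot: [-90.1, -0.4, 118.1]
wrist_force: [-0.6, -0.2, 0.3]
opening: 0.0857
time: 22.05
ee_pos: [0.5359, 0.0854, 0.2086]
tcp_rot: [-90.2, -0.3, 118.1]
wrist_force: [1.4, -0.0, -0.2]
opening: 0.0853
time: 22.25
ee_pos: [0.5366, 0.0862, 0.2061]
tcp_rot: [-90.2, -0.3, 118.1]
wrist_force: [0.4, -0.1, 0.1]
opening: 0.0855
[  8.9   3.5   5.7  92.1   0.4 -19.2] [0.5366 0.0862 0.2061] [-90.2  -0.3 118.1]
lap_tray 0.92 [146.4, 282.7] 3934 [101.  72.  51.] rect [534.6  75.8] [209.2  85. ] 27.9
drain_stand 0.71 [115.8, 308.1] 2816 [114. 111. 108.] rect [478.3  47.3] [61.5 57.6] 27.2
drain_stand 0.65 [224.3, 527.8] 2686 [116. 109.  99.] rect [445.5 386.8] [103.9  89.5] 19.9
grey_lap_1 0.93 [223.7, 308.9] 1611 [171. 167. 166.] top 0.0683 [0.5731 0.0963 0.0666] [0.5779 0.0995 0.0666] 806 rect [588.9 106. ] [48.1 57.8] 28.9
grey_lap_1 0.85 [115.6, 311.3] 2813 [114. 111. 108.] top 0.0682 [0.4816 0.0493 0.0668] [0.4815 0.0492 0.0666] 1011 rect [478.1  47.3] [61.6 57.7] 27.0
grey_lap_1 0.68 [251.8, 393.5] 1710 [ 37. 106. 101.] top 0.0608 [0.5462 0.1708 0.1409] [0.5766 0.2114 0.068 ] 77 rect [576.3 225.3] [60.1 77.8] 87.0
grey_lap_1 0.62 [286.1, 464.7] 147 [64. 90. 53.] top 0.1424 [0.5014 0.1303 0.2563] [0.5014 0.1303 0.2563] 2 rect [570.2 346.5] [52.6  7.7] 84.4
blue_lap 0.57 [177.4, 304.6] 4226 [ 51.  89. 154.] [[0.496, 0.042, 0.016], [0.529, 0.074, 0.067], [0.566, 0.107, 0.068]]
3960 [-1.4e-03  6.0e-04  1.0e+00] 0.0668 ((530.02685546875, 75.07986450195312), (71.42185974121094, 56.99436950683594), 28.66387939453125)
```

View pics/w6.png

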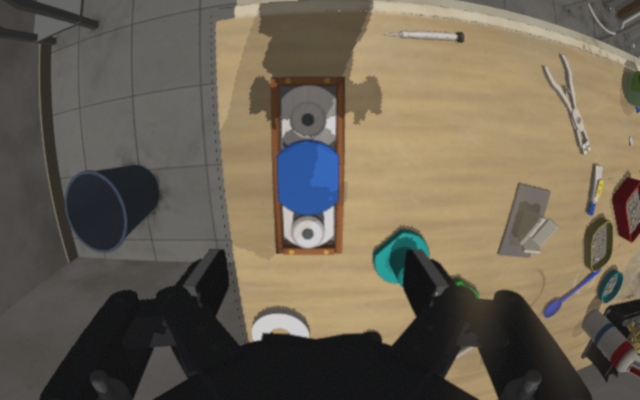

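The view shows grey, blue and grey in a row in the tray at about (119,308), (177,308) and (233,307). All three stand level, and nothing else has moved.

```bash
python3 -c "
from workcell import bot
bot.job_done()"
```

```text
the job is handed in; nothing more can be done
```

The three laps are packed head to tail in the tray, and I handed the job in at about 22 s of the allowed 61 s. I placed grey lap 2 hub up at the far end and slid grey lap 1 to the near end. I then lifted the blue lap off the stand by its flats, turned it over and eased it in hub down between them.

- **Height and level:** in the last wrist view both grey hub tops were at z 66.6 mm and the blue face at 66.8 mm. The expected height is 66 mm, and the calibration is good to about 2 mm. The blue face was tilted about 0.1°.
- **Spacing:** the two greys are about 109 mm apart between centres, with the blue lap within about 1 mm of midway, so about 55 mm to each neighbour.
- **Forces:** the blue lap met no resistance until it touched the floor, where the upward wrist force reached about 9 N. The highest reading I saw was about 25 N, from pushing grey lap 2 against its end block.
- **Disagreements:** the networks sometimes gave a wrong name to something, for example calling a grey lap the drain stand. I discarded those by position and colour. The early tray-centre estimates differed by up to about 7 mm, and a fit to the rails settled it.
- **Other things on the bench:** the green and turquoise look-alikes and the items visible in the last picture looked unmoved. I did not measure every bystander again.

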